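# Change the batteries of two label printers

## Task

The two portable label printers have flat battery packs standing popped up in their bays, and the two chargers hold charged packs. Put a charged pack into each printer, pressed down on the sprung ejector until the catch keeps it down, and stand a flat pack fully home in each charger; the closed notebook is free to put a pack down on the way. Let go of everything and leave the tasting glass standing where it is.

Things in the scene. Friction and masses are not known exactly. Their poses are not given: they have to be found in the camera images.
- flat_pack_1: Upright battery pack 52 (x) x 34 (y) x 85 mm high, 0.15 kg, heavier at the top; grey middle with bare metal plates, black head; same turned half round. Its foot is 48 mm long in x; a 4 mm deep groove at 10 to 26 mm height runs along both y faces. Origin at the centre of its underside, z up. All four look alike; this one is flat: it starts popped up in the bay of printer_1.
- flat_pack_2: Upright battery pack 52 (x) x 34 (y) x 85 mm high, 0.15 kg, heavier at the top; grey middle with bare metal plates, black head; same turned half round. Its foot is 48 mm long in x; a 4 mm deep groove at 10 to 26 mm height runs along both y faces. Origin at the centre of its underside, z up. All four look alike; this one is flat: it starts popped up in the bay of printer_2.
- charged_pack_1: Upright battery pack 52 (x) x 34 (y) x 85 mm high, 0.15 kg, heavier at the top; grey middle with bare metal plates, black head; same turned half round. Its foot is 48 mm long in x; a 4 mm deep groove at 10 to 26 mm height runs along both y faces. Origin at the centre of its underside, z up. All four look alike; this one is charged: it starts in charger_1.
- charged_pack_2: Upright battery pack 52 (x) x 34 (y) x 85 mm high, 0.15 kg, heavier at the top; grey middle with bare metal plates, black head; same turned half round. Its foot is 48 mm long in x; a 4 mm deep groove at 10 to 26 mm height runs along both y faces. Origin at the centre of its underside, z up. All four look alike; this one is charged: it starts in charger_2.
- printer_1: Black portable label printer, fixed, x -98 to +46 mm, y +-52 mm; grey round roll cover up to 72 mm high at its -x half. Battery bay open upward, centred on the origin: 61 (x) x 42 (y) mm, body top 56 mm, 60 degree funnel collar from 56 to 64 mm. Its sprung ejector plate holds a pack with its underside at 40 mm until it is pressed down (see printer_2). Origin on the desk under the bay, z up.
- printer_2: Second printer, just like printer_1. In both, a pack pressed down 26 mm (8 to 15 N; hold it down a moment) is caught by sprung catches that snap into its groove from the bay's sides, and stays with its underside at 14.5 mm; hard stop at 10.5 mm. Let go earlier, it comes up again. A caught pack cannot be pulled out. Origin as printer_1.
- charger_1: White single charger, fixed, x -56 to +48 mm, y +-46 mm. Plain open bay centred on the origin: 61 (x) x 42 (y) mm, floor at 14 mm, body top 44 mm, 60 degree grey funnel collar from 44 to 52 mm. A pack drops in and stands with its underside at 14 mm; no catch. Origin on the desk under the bay, z up.
- charger_2: White single charger, fixed, x -56 to +48 mm, y +-46 mm. Plain open bay centred on the origin: 61 (x) x 42 (y) mm, floor at 14 mm, body top 44 mm, 60 degree grey funnel collar from 44 to 52 mm. A pack drops in and stands with its underside at 14 mm; no catch. Origin on the desk under the bay, z up.
- note_pad: Closed blue notebook lying flat, 148 (x) x 105 (y, from -47 to +58 mm) x 15 mm thick, fixed and empty: the free spot for a pack. Origin at its underside, z up.
- tasting_glass: Clear stemmed tasting glass, 63 mm across, 155 mm tall, loose, standing behind the work, in front of the tall tray cabinet (its front at about x = 0.62 m, from y = 0.1 to -0.35 m; swing the arm clear of it). Origin at the centre of its foot, z up. To be left alone.
Things that resemble listed ones, but are neither listed nor needed, are in the scene too. What is shaped like the flat_pack_1 but red is not meant.

How it is judged:
By the outcome, as a careful person would: the job done as asked, in the order asked, and still so for the second after the job is handed in, with the robot touching nothing.
It also fails if it takes over 144 s, if anything falls off the work surface, if the arm or the gripper's body presses on something with over 40 N, if the wrist force passes 120 N, or if a joint passes its speed limit or range.

## Robot

A 7-joint arm with a two-finger parallel gripper is mounted at the origin on a cart in front of the work surface, level with it; the furniture and walls round the work are solid. World frame = base frame: x ahead of the robot, y to its left, z up, the work surface at z = 0. Lengths are in m, angles in rad, forces in N, time in s.
With the tool pointing down it reaches from about 0.425 to 0.875 m from the base axis. Payload 4.7 kg.
Tool frame: the origin (TCP) lies at the centre of the arm's flange, where the gripper is bolted on; the fingertips stand 182 mm ahead of it and the grasp point (between the pads) lies 164 mm ahead of it; z points along the fingers, y is the direction in which the jaws open and shut (so a half turn about z gives the same grasp; the last joint's range is limited). The gripper opens to 87 mm and grips with 3 to 60 N. Pads are 19 mm wide; open, the fingers measure 117 mm over their backs; the gripper's body (75 mm by 190 mm) begins 51 mm behind the grasp point.
Start: joints at [1.259, 0.321, -0.07, 1.45, 0.023, 1.371, -0.057], TCP at [0.208, -0.616, 0.405] pointing down, gripper open.
Joint ranges: [-2.86, 2.86], [-0.3, 2.09], [-1.38, 1.24], [0.06, 2.45], [-1.56, 4.7], [0.09, 2.05], [-2.69, 2.69]. Speed limits (rad/s): [2.57, 2.57, 3.14, 3.14, 3.14, 3.14, 3.14].

## Interface

Orientations are given as a rotation vector (axis times angle).
In Python, from bench import get_state, get_image, close_job, spot_in, masks_of gives the robot as it stands.
- The arm moves only by the tool arm_command, never from a script. Its argument "motion" is a list that holds one entry, the list of rows, each a list of 5 numbers: the closure, from -1 (fully open) to 1 (shut), so that 0 is half open, then the shift along the tool's x, y, z in m, then the turn about the tool's z in rad. A call has 1 to 12 rows; each row is the pose to reach, as a shift and turn from the pose commanded when the call began, along the tool's axes at that moment; what a row does not reach only later rows make up. A row lasts 1/8 s, in which the tool goes at most 62.5 mm and 10.7 degrees, less where a joint would pass 70% of its speed; a pose out of reach is approached as far as the arm can. A call with a gripper value outside its range is refused whole. The fingers move at their own pace and stop on an object; "grip_force" is the grip in N (left out, the last holds). Time passes only in rows, so rows that repeat a pose let the fingers close. It gives the time, the measured TCP pose, the force and the opening at its end, in the units of the state.
- get_state(): the state, without advancing time (a new reading comes with each control period).
- get_image(name): name is "scene" or "top"; returns a dict with "img" (384x512x3 uint8, red, green, blue), "vertical_fov" (degrees; the focal length in pixels is half the picture's height over the tangent of half this angle, whatever the lens; pixels are square), "cx", "cy" (the principal point, pixels), "rvec" (rotation vector, rad) and "tvec" (3), from world to camera coordinates, as OpenCV has them. Camera axes: x right, y down, z forward; pixel columns grow to the right and rows downward; lengths in m; the calibration is good to about 2 mm. A picture is of the moment at which its call begins. There is no depth.
- close_job(): hands the job in, once; it reports no verdict.
Trained networks look in a picture, given as the dict that the camera call returned (one of the last four; its "shot" number tells which), for a name from the list of things; names that differ only in an ending like _2 or _b are one class to them, and where a whole thing is asked for, a point or a joint stands for the part that bears it (a point fixed in the world has none). Each returns a list of dicts, best first, with "score" (0 to 1); they miss things now and then, are a little off and sometimes report something else, mostly with a low value. They report only what shows in the picture. A call takes as long as a camera call. They do not tell look-alikes from the thing itself.
- spot_in(picture, label): "box" ([left, top, right, bottom] in pixels, round what is visible of it).
- masks_of(picture, label): "region" (384x512 bool, what is visible of it) and "box" ([left, top, right, bottom] in pixels, round what is visible of it).
The state is a dict: "time": time; "joint_positions": joint angles; "qd": joint speeds; "joint_torque": joint torques, N m; "position": TCP position; "tool_rot": TCP orientation; "ft_force": force on the tool from outside, world axes, zero at the start; "torque": the same for the moment, N m; "grip_width": opening from 0.0 (shut) to 1.0 (fully open).
Only numpy, scipy, OpenCV 4.12 (cv2) and the standard library are available. Lean on these libraries where they do the work, as an engineer would, in place of code of your own. Each camera call takes 0.05 s, during which the arm holds its last target. There are 200 camera calls.

## Working session

There is one attempt and no reset: what is moved stays moved. The work goes in short steps, Python scripts to look and compute and a tool call to move; the robot and the scene stay as the last step left them, time stands still between calls to the robot, and variables do not carry over. Pictures are saved under pics/ and viewed, on a budget of 14 in all, crops included, one or two more only if the job needs it, and the job is handed in when it is done.

Besides the shell and the picture viewer there is one more tool, called after "Emit:" as name(argument=value, ...) on one line, values as JSON. arm_command: Moves the arm, as the interface text tells. Its arguments: {"type":"object","properties":{"motion":{"type":"array"},"grip_force":{"type":"number"}},"required":["motion"]}

```bash
mkdir -p pics; ls; python3 - <<'E'
from bench import *
import cv2
s=get_state(); print({k:s[k] for k in("time","position","tool_rot","grip_width","ft_force")})
for n in("scene","top"):
    p=get_image(n); cv2.imwrite(f"pics/{n}0.png",cv2.resize(p["img"][:,:,::-1],(800,600)))
    print(n,p["vertical_fov"],p["cx"],p["cy"],p["rvec"],p["tvec"])
    for l in("flat_pack_1","printer_1","charger_1","note_pad","tasting_glass"):
        for d in spot_in(p,l): print(l,round(d["score"],2),[round(float(v)) for v in d["box"]])
E
```

```text
pics
{'time': 0.0, 'position': array([ 0.20795801, -0.61561322,  0.40364916]), 'tool_rot': array([-3.09811791e+00, -5.09268823e-01,  6.55421073e-04]), 'grip_width': 1.0037996220621725, 'ft_force': array([-0.84454356, -0.81573189,  0.42878427])}
scene 48.76244631946203 259.297620892754 190.41207494281525 [ 0.95538965 -2.47492625  1.03255488] [0.46576362 0.30092071 1.04161074]
flat_pack_1 0.95 [267, 204, 288, 237]
flat_pack_1 0.8 [192, 179, 215, 212]
flat_pack_1 0.72 [190, 260, 216, 297]
printer_1 0.88 [254, 220, 311, 270]
printer_1 0.73 [174, 269, 246, 331]
charger_1 0.7 [338, 148, 379, 178]
charger_1 0.61 [187, 223, 234, 257]
charger_1 0.19 [253, 217, 311, 270]
note_pad 0.74 [295, 181, 345, 219]
tasting_glass 0.58 [244, 168, 268, 219]
top 56.429751365592566 259.90215928623195 185.94966296938057 [ 2.18615435 -2.21048791  0.05387837] [0.0391675  0.58678883 1.12593546]
flat_pack_1 0.73 [226, 216, 240, 237]
flat_pack_1 0.69 [135, 211, 156, 230]
flat_pack_1 0.52 [212, 132, 227, 154]
flat_pack_1 0.43 [130, 207, 172, 260]
printer_1 0.84 [209, 207, 253, 264]
printer_1 0.79 [131, 202, 178, 260]
charger_1 0.84 [176, 163, 211, 201]
charger_1 0.81 [345, 202, 387, 244]
note_pad 0.75 [276, 192, 324, 247]
note_pad 0.68 [182, 172, 201, 192]
tasting_glass 0.75 [238, 169, 261, 194]
```

View pics/scene0.png

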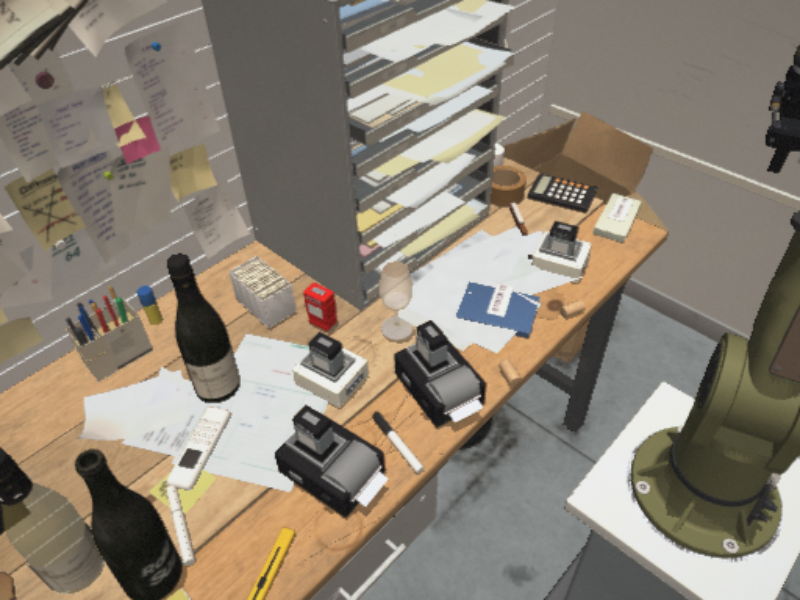

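View pics/top0.png

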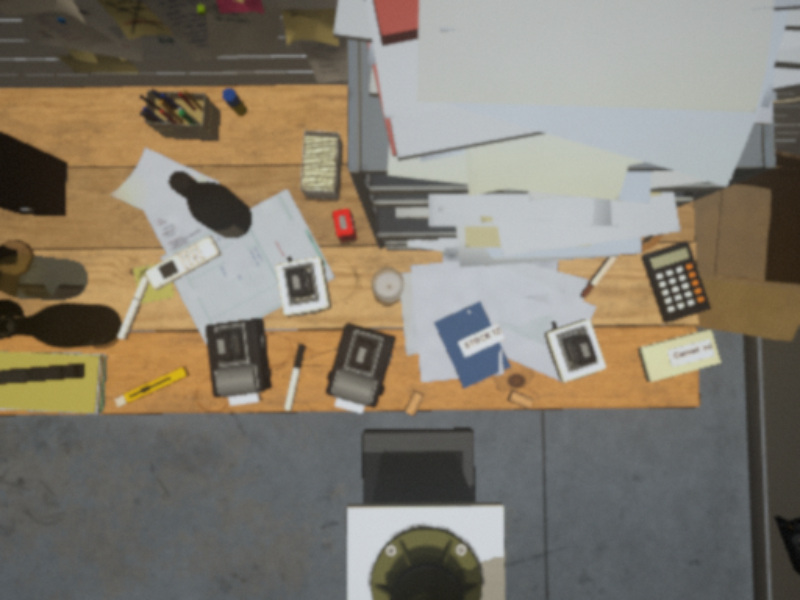

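The scene shows printers at top px (231,230) and (153,230), chargers at (193,183) and (368,223), the notebook at (301,220) and the glass at (248,182). The red look-alike at (220,143) isn't meant. Next I'll fit poses to the masks.

```bash
cat > fit.py <<'E'
import numpy as np, cv2
from scipy.optimize import minimize
S=4
def K(p):
    f=p["img"].shape[0]/2/np.tan(np.radians(p["vertical_fov"])/2)
    return np.array([[f,0,p["cx"]],[0,f,p["cy"]],[0,0,1.]])
def proj(p,X): return cv2.projectPoints(np.asarray(X,float),np.array(p["rvec"],float),np.array(p["tvec"],float),K(p),None)[0][:,0]
def ray(p,uv,z):
    R=cv2.Rodrigues(np.array(p["rvec"],float))[0]; c=-R.T@np.array(p["tvec"],float)
    d=R.T@np.linalg.inv(K(p))@[*uv,1]; return c+d*(z-c[2])/d[2]
def box(x0,x1,y0,y1,z0,z1): return np.array([[x,y,z] for x in(x0,x1) for y in(y0,y1) for z in(z0,z1)])/1e3
def pack(u,lo): return [box(-26,26,-17,17,lo,u+85)]
M={"printer":[box(-98,46,-52,52,0,56),box(-36,36,-26,26,56,64),box(-95,-42,-45,45,56,68)],
   "charger":[box(-56,48,-46,46,0,44),box(-35,35,-26,26,44,52)],
   "note_pad":[box(-74,74,-47,58,0,15)],"pp":pack(40,64),"pc":pack(14,52)}
def place(v,B):
    c,s=np.cos(v[2]),np.sin(v[2]); return B@np.array([[c,s,0],[-s,c,0],[0,0,1]])+[v[0],v[1],0]
def render(p,v,parts):
    m=np.zeros((384*S,512*S),np.uint8)
    for B in parts:
        h=cv2.convexHull(np.round((proj(p,place(v,B))+.5)*S).astype(np.int32)); cv2.fillConvexPoly(m,h,1)
    return cv2.resize(m.astype(np.float32),(512,384),interpolation=cv2.INTER_AREA)
def fit(obs,parts,v0,hide=None):
    # obs: list of (picture, mask)
    def cost(v):
        c=0
        for p,m in obs:
            r=render(p,v,parts); w=1 if hide is None else 1-render(p,v,hide)
            c+=1-(np.minimum(r,m)*w).sum()/(np.maximum(r,m)*w).sum()
        return c/len(obs)
    best=None
    for dy in(-.3,0,.3):
        v=np.array(v0)+[0,0,dy]
        r=minimize(cost,v,method="Nelder-Mead",options=dict(initial_simplex=v+np.array([[0,0,0],[.02,0,0],[0,.02,0],[0,0,.2]]),xatol=2e-4,fatol=1e-5))
        if best is None or r.fun<best.fun: best=r
    return best.x,best.fun
E
cat > m1.py <<'E'
from bench import *
from fit import *
import pickle
P={n:get_image(n) for n in("scene","top")}
ms={}
for n,p in P.items():
    for l in("flat_pack_1","printer_1","charger_1","note_pad"):
        ms[n,l]=masks_of(p,l)
guess={"printer_a":(231,235),"printer_b":(153,228),"charger_a":(193,183),"charger_b":(368,223),"note_pad":(301,220)}
def pick(n,l,xyz):
    uv=proj(P[n],[xyz])[0]; best=None
    for d in ms[n,l]:
        ys,xs=np.nonzero(d["region"]); 
        if len(xs)==0: continue
        e=np.hypot(xs.mean()-uv[0],ys.mean()-uv[1])
        if e<18 and (best is None or e<best[0]): best=(e,d)
    return best and best[1]["region"].astype(np.float32)
out={}
for k,uv in guess.items():
    c=k[:-2] if k!="note_pad" else k
    g=ray(P["top"],uv,.03); lab=c if c=="note_pad" else c+"_1"
    R={n:pick(n,lab,[g[0],g[1],.03]) for n in P}
    hide={"printer":M["pp"],"charger":M["pc"]}.get(c)
    for names in (("scene","top"),("top",),("scene",)):
        if all(R[n] is not None for n in names):
            v,e=fit([(P[n],R[n]) for n in names],M[c],[g[0],g[1],0 if c!="note_pad" else .3],hide)
            print(k,names,v.round(4),round(e,3)); out.setdefault(k,v)
    if hide:
        z={"printer":.1,"charger":.08}[c]; v=out.get(k,[*g[:2],0])
        R={n:pick(n,"flat_pack_1",[v[0],v[1],z]) for n in P}; names=[n for n in P if R[n] is not None]
        for nn in ([names] if len(names) else []):
            print("  pack",nn,*[x.round(4) for x in fit([(P[n],R[n]) for n in nn],hide,v)])
pickle.dump(out,open("out.pkl","wb"))
for n,p in P.items():
    im=cv2.resize(p["img"][:,:,::-1],None,fx=4,fy=4,interpolation=cv2.INTER_CUBIC)
    for k,v in out.items():
        c=k[:-2] if k!="note_pad" else k
        for B in M[c][:2]+{"printer":M["pp"],"charger":M["pc"]}.get(c,[]):
            u=((proj(p,place(v,B))+.5)*4).astype(int)
            for i in range(8):
                for j in(1,2,4):
                    if not i&j: cv2.line(im,tuple(map(int,u[i])),tuple(map(int,u[i|j])),(0,255,0),1)
    im=im[500:1340,440:1640] if n=="scene" else im[600:1100,460:1600]
    f=min(800/im.shape[1],600/im.shape[0]); cv2.imwrite(f"pics/fit_{n}.png",cv2.resize(im,None,fx=f,fy=f,interpolation=cv2.INTER_AREA))
E
python3 m1.py
```

```text
printer_a ('scene', 'top') [ 0.4645  0.1188 -0.2904] 0.11
printer_a ('top',) [ 0.4667  0.1191 -0.2875] 0.099
printer_a ('scene',) [ 0.4607  0.1176 -0.3048] 0.087
  pack ['scene', 'top'] [ 0.4653  0.1186 -0.3265] 0.1498
printer_b ('scene', 'top') [0.4834 0.373  0.1336] 0.151
printer_b ('top',) [0.4859 0.3744 0.1239] 0.14
printer_b ('scene',) [0.478  0.3715 0.1094] 0.119
  pack ['scene', 'top'] [0.4855 0.3729 0.136 ] 0.1714
charger_a ('scene', 'top') [0.6034 0.2418 0.1628] 0.163
charger_a ('top',) [0.6041 0.2429 0.1628] 0.107
charger_a ('scene',) [0.5992 0.2391 0.165 ] 0.198
charger_b ('scene', 'top') [ 0.4683 -0.3002  0.285 ] 0.213
charger_b ('top',) [ 0.4702 -0.2985  0.3253] 0.133
charger_b ('scene',) [ 0.4669 -0.3058  0.2921] 0.23
note_pad ('scene', 'top') [ 0.4797 -0.1053  0.4154] 0.109
note_pad ('top',) [ 0.4821 -0.1033  0.4083] 0.056
note_pad ('scene',) [ 0.4793 -0.1125  0.3904] 0.101
```

View pics/fit_scene.png

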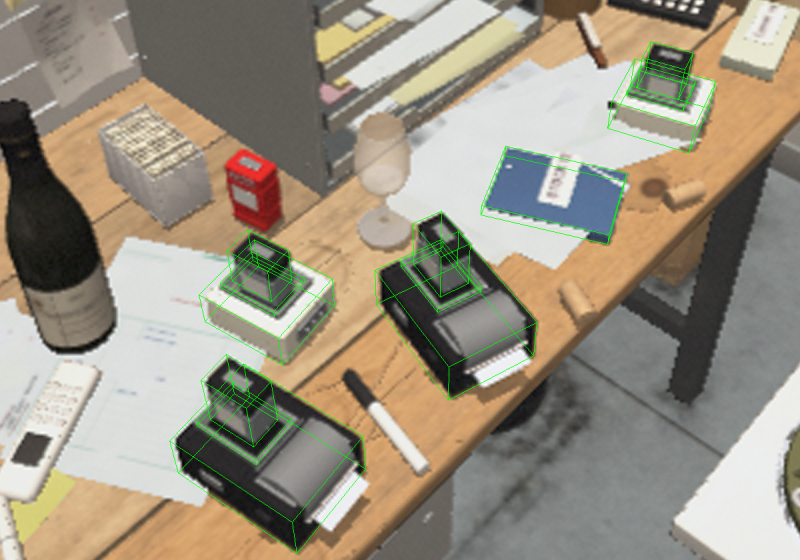

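View pics/fit_top.png

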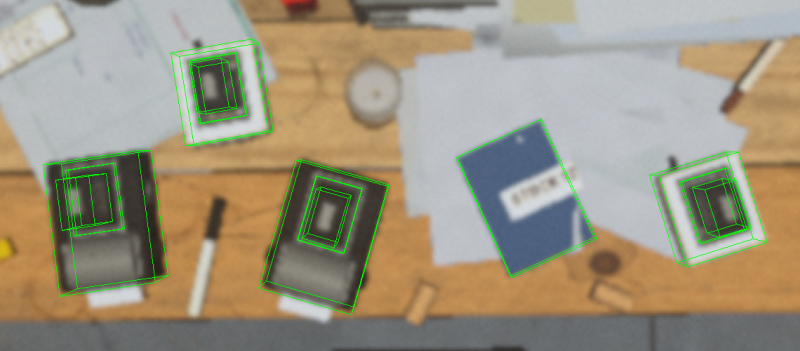

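Both overlays fit well: packs sit in their bays and the outlines match to 2–3 mm. I'll write a helper that converts a target into tool-frame rows.

```bash
cat > go.py <<'E'
# usage: go.py x,y,z,yaw ... -> one call per waypoint: shift (tool axes) and turn, from the measured pose
import sys,numpy as np
from scipy.spatial.transform import Rotation as Ro
from bench import get_state
s=get_state(); R=Ro.from_rotvec(s["tool_rot"]).as_matrix(); p=np.array(s["position"])
print("t %.2f"%s["time"],"pos",p.round(4),"yaw %.3f"%np.arctan2(R[1,0],R[0,0]),"F",np.round(s["ft_force"],1),"w %.3f"%s["grip_width"],"j7 %.2f"%s["joint_positions"][6])
for a in sys.argv[1:]:
    x,y,z,w=map(float,a.split(","))
    c=R.T@(np.array([x,y,z])-p); yaw=np.arctan2(R[1,0],R[0,0])
    t=-((w-yaw+np.pi)%(2*np.pi)-np.pi)
    print(a,"->",c.round(4),"turn %.3f"%t,"rows>=%d"%np.ceil(max(np.linalg.norm(c)/.0625,abs(t)/.186)))
    p=np.array([x,y,z]); R=Ro.from_euler("ZX",[w,np.pi]).as_matrix()
E
python3 go.py .42,-.3,.42,-.3 .4645,.119,.40,-.3 .4645,.119,.269,-.3
python3 - <<'E'
from bench import *
from fit import *
p=get_image("top"); q=get_image("scene")
print(ray(p,(248.5,184),.01), ray(q,(255,215),0.0))
E
```

```text
t 1.10 pos [ 0.208  -0.6158  0.4048] yaw 0.326 F [0.3 0.1 0.2] w 1.001 j7 -0.06
.42,-.3,.42,-.3 -> [ 0.3019 -0.2314 -0.0152] turn 0.626 rows>=7
.4645,.119,.40,-.3 -> [-0.0813 -0.4134  0.02  ] turn -0.000 rows>=7
.4645,.119,.269,-.3 -> [ 0.    -0.     0.131] turn -0.000 rows>=3
[0.59400883 0.06903725 0.01      ] [0.57642527 0.080233   0.        ]
```

Emit:
arm_command(motion=[[[-1,0.3,-0.23,-0.015,0.626],[-1,0.3,-0.23,-0.015,0.626],[-1,0.3,-0.23,-0.015,0.626],[-1,0.3,-0.23,-0.015,0.626],[-1,0.3,-0.23,-0.015,0.626],[-1,0.3,-0.23,-0.015,0.626],[-1,0.3,-0.23,-0.015,0.626],[-1,0.3,-0.23,-0.015,0.626],[-1,0.3,-0.23,-0.015,0.626],[-1,0.3,-0.23,-0.015,0.626]]], grip_force=40)

```text
time: 2.45
position: [0.4177, -0.3034, 0.4195]
tool_rot: [3.106, -0.474, -0.001]
ft_force: [0.2, -1.3, 0.5]
grip_width: 0.997
```

Emit:
arm_command(motion=[[[-1,-0.08,-0.414,0.02,0],[-1,-0.08,-0.414,0.02,0],[-1,-0.08,-0.414,0.02,0],[-1,-0.08,-0.414,0.02,0],[-1,-0.08,-0.414,0.02,0],[-1,-0.08,-0.414,0.02,0],[-1,-0.08,-0.414,0.02,0],[-1,-0.08,-0.414,0.02,0],[-1,-0.08,-0.414,0.02,0],[-1,-0.08,-0.414,0.02,0],[-1,-0.08,-0.414,0.02,0]]])

```text
time: 3.82
position: [0.4648, 0.1159, 0.3997]
tool_rot: [3.105, -0.474, 0.0]
ft_force: [-0.6, -0.3, 0.7]
grip_width: 1.0
```

```bash
python3 go.py .4645,.119,.269,-.305
```

```text
t 3.83 pos [0.4648 0.1159 0.3997] yaw -0.303 F [-0.6 -0.3  0.7] w 1.000 j7 -2.15
.4645,.119,.269,-.305 -> [-0.0012 -0.0029  0.1307] turn 0.002 rows>=3
```

Emit:
arm_command(motion=[[[-1,-0.001,-0.003,0.06,0],[-1,-0.001,-0.003,0.1,0],[-1,-0.001,-0.003,0.13,0],[-1,-0.001,-0.003,0.131,0],[0.3,-0.001,-0.003,0.131,0],[1,-0.001,-0.003,0.131,0],[1,-0.001,-0.003,0.131,0],[1,-0.001,-0.003,0.131,0],[1,-0.001,-0.003,0.131,0],[1,-0.001,-0.003,0.131,0]]])

```text
time: 5.08
position: [0.4645, 0.1203, 0.2687]
tool_rot: [3.106, -0.47, -0.0]
ft_force: [-0.7, -1.0, 0.8]
grip_width: 0.404
```

```bash
python3 go.py .4645,.119,.40,-.305 .481,-.100,.40,.4 .481,-.1,.246,.4; python3 - <<'E'
from bench import *
import cv2
p=get_image("scene"); cv2.imwrite("pics/g1.png",cv2.resize(p["img"][130:330,150:400,::-1],(750,600),interpolation=cv2.INTER_CUBIC))
E
```

```text
t 5.08 pos [0.4645 0.1203 0.2687] yaw -0.300 F [-0.7 -1.   0.8] w 0.404 j7 -2.27
.4645,.119,.40,-.305 -> [ 0.0004  0.0013 -0.1313] turn 0.005 rows>=3
.481,-.100,.40,.4 -> [0.0815 0.2039 0.    ] turn -0.705 rows>=4
.481,-.1,.246,.4 -> [ 0.    -0.     0.154] turn -0.000 rows>=3
```

View pics/g1.png

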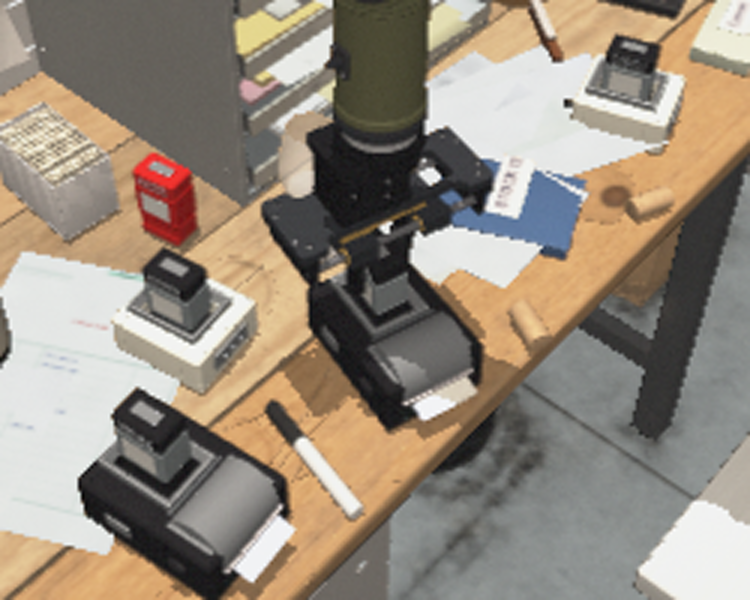

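Width 0.404 ≈ 35 mm, and in the picture the gripper holds the pack head at about crop (385,270). Next I lift it and take it to the notebook.

Emit:
arm_command(motion=[[[1,0,0,-0.03,0],[1,0,0,-0.07,0],[1,0,0,-0.11,0],[1,0,0,-0.131,0],[1,0,0,-0.131,0]]])

```text
time: 5.75
position: [0.4649, 0.1207, 0.4008]
tool_rot: [-3.106, 0.47, -0.004]
ft_force: [0.5, -0.3, -1.9]
grip_width: 0.392
```

Emit:
arm_command(motion=[[[1,0.02,0.051,0,-0.15],[1,0.04,0.1,0,-0.3],[1,0.06,0.153,0,-0.45],[1,0.081,0.204,0,-0.6],[1,0.081,0.204,0,-0.605],[1,0.081,0.204,0,-0.605],[1,0.081,0.204,0,-0.605]]])

```text
time: 6.62
position: [0.4816, -0.0967, 0.3991]
tool_rot: [-3.104, -0.48, 0.002]
ft_force: [0.5, 1.1, -2.2]
grip_width: 0.39
```

```bash
python3 go.py .480,-.100,.245,.3
```

```text
t 6.62 pos [ 0.4816 -0.0967  0.3991] yaw 0.307 F [ 0.5  1.1 -2.2] w 0.390 j7 -1.12
.480,-.100,.245,.3 -> [-0.0024  0.0028  0.1541] turn 0.007 rows>=3
```

Emit:
arm_command(motion=[[[1,-0.002,0.002,0.06,0],[1,-0.002,0.002,0.11,0],[1,-0.002,0.002,0.14,0],[1,-0.002,0.002,0.152,0],[1,-0.002,0.002,0.155,0],[1,-0.002,0.002,0.155,0],[1,-0.002,0.002,0.155,0]]])

```text
time: 7.5
position: [0.4809, -0.101, 0.246]
tool_rot: [3.104, 0.477, 0.003]
ft_force: [0.7, 0.0, -1.1]
grip_width: 0.391
```

```bash
python3 go.py .480,-.100,.40,.3 .54,.18,.40,.165 .6035,.242,.40,.165  .6035,.242,.2505,.165
```

```text
t 7.50 pos [ 0.4809 -0.101   0.246 ] yaw 0.305 F [ 0.7  0.  -1.1] w 0.391 j7 -1.19
.480,-.100,.40,.3 -> [-0.0003 -0.001  -0.154 ] turn 0.005 rows>=3
.54,.18,.40,.165 -> [ 0.1401 -0.2498 -0.    ] turn 0.135 rows>=5
.6035,.242,.40,.165 -> [ 0.0728 -0.0507 -0.    ] turn -0.000 rows>=2
.6035,.242,.2505,.165 -> [ 0.     -0.      0.1495] turn -0.000 rows>=3
```

Emit:
arm_command(motion=[[[1,0,0,0.001,0],[1,0,0,0.001,0],[0.2,0,0,0.001,0],[-1,0,0,0.001,0],[-1,0,0,0.001,0],[-1,0,0,0.001,0],[-1,0,0,-0.05,0],[-1,0,0,-0.1,0],[-1,0,0,-0.154,0],[-1,0,0,-0.154,0]]])

```text
time: 8.75
position: [0.4817, -0.1008, 0.4034]
tool_rot: [3.101, 0.476, 0.013]
ft_force: [-0.1, 0.7, -0.5]
grip_width: 0.985
```

Emit:
arm_command(motion=[[[-1,0.028,-0.05,0,0.03],[-1,0.056,-0.1,0,0.06],[-1,0.084,-0.15,0,0.09],[-1,0.112,-0.2,0,0.12],[-1,0.14,-0.25,0,0.135],[-1,0.14,-0.25,0,0.135],[-1,0.18,-0.276,0,0.135],[-1,0.219,-0.29,0,0.135],[-1,0.219,-0.29,0,0.135],[-1,0.219,-0.29,0,0.135]]])

```text
time: 10.0
position: [0.6019, 0.2404, 0.3976]
tool_rot: [3.129, 0.266, -0.004]
ft_force: [0.2, -0.0, 0.4]
grip_width: 0.999
```

```bash
python3 go.py .6035,.242,.2505,.165; cat > snap.py <<'E'
import sys,cv2
from bench import get_image
n,out,x0,x1,y0,y1=sys.argv[1],sys.argv[2],*map(int,sys.argv[3:7])
im=get_image(n)["img"][y0:y1,x0:x1,::-1]; f=min(800/im.shape[1],600/im.shape[0])
cv2.imwrite(f"pics/{out}.png",cv2.resize(im,None,fx=f,fy=f,interpolation=cv2.INTER_CUBIC))
E
python3 snap.py scene n1 150 400 130 330
```

```text
t 10.00 pos [0.6019 0.2404 0.3976] yaw 0.169 F [ 0.2 -0.   0.4] w 0.999 j7 -2.02
.6035,.242,.2505,.165 -> [ 0.0022 -0.0014  0.1471] turn 0.004 rows>=3
```

View pics/n1.png

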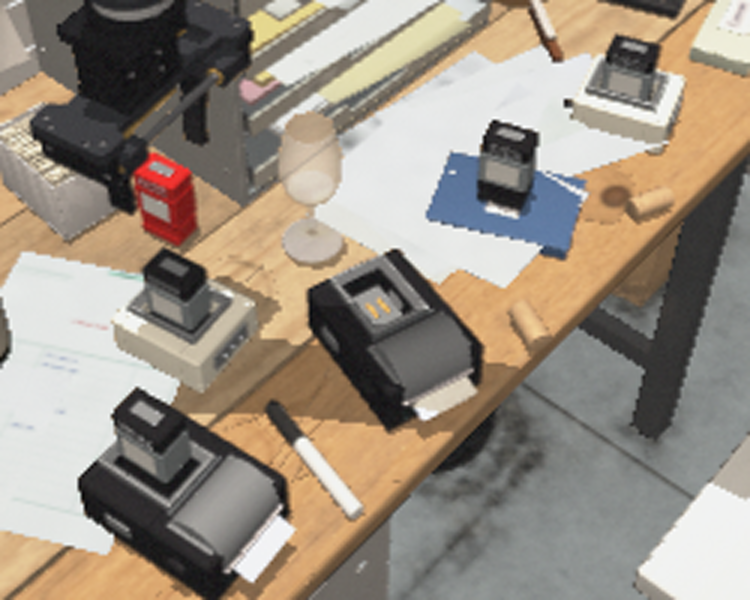

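The flat pack stands on the notebook at about crop (508,165) and printer_a's bay is empty. Next is the charged pack in charger_a.

Emit:
arm_command(motion=[[[-1,0.002,-0.001,0.05,0],[-1,0.002,-0.001,0.1,0],[-1,0.002,-0.001,0.135,0],[-1,0.002,-0.001,0.147,0],[-1,0.002,-0.001,0.147,0],[0.3,0.002,-0.001,0.147,0],[1,0.002,-0.001,0.147,0],[1,0.002,-0.001,0.147,0],[1,0.002,-0.001,0.147,0],[1,0.002,-0.001,0.147,0],[1,0.002,-0.001,0.147,0]]], grip_force=55)

```text
time: 11.42
position: [0.604, 0.2427, 0.2516]
tool_rot: [3.13, 0.266, -0.0]
ft_force: [0.7, -0.9, 1.0]
grip_width: 0.404
```

```bash
python3 go.py .6035,.242,.40,.165  .54,.18,.40,.0 .4645,.1195,.40,-.3 .4645,.1195,.28,-.3
```

```text
t 11.43 pos [0.604  0.2427 0.2516] yaw 0.170 F [ 0.7 -0.9  1. ] w 0.404 j7 -2.09
.6035,.242,.40,.165 -> [-0.0006  0.0007 -0.1484] turn 0.005 rows>=3
.54,.18,.40,.0 -> [-0.0728  0.0507  0.    ] turn 0.165 rows>=2
.4645,.1195,.40,-.3 -> [-0.0755  0.0605  0.    ] turn 0.300 rows>=2
.4645,.1195,.28,-.3 -> [ 0.   -0.    0.12] turn -0.000 rows>=2
```

Emit:
arm_command(motion=[[[1,0,0,-0.03,0],[1,0,0,-0.08,0],[1,0,0,-0.13,0],[1,0,0,-0.148,0],[1,0,0,-0.148,0]]])

```text
time: 12.05
position: [0.604, 0.2429, 0.4002]
tool_rot: [-3.13, -0.266, -0.002]
ft_force: [0.1, -0.5, -1.4]
grip_width: 0.385
```

Emit:
arm_command(motion=[[[1,-0.036,0.025,0,0.08],[1,-0.073,0.051,0,0.165],[1,-0.11,0.085,0,0.3],[1,-0.158,0.098,0,0.465],[1,-0.158,0.098,0,0.465],[1,-0.158,0.098,0,0.465],[1,-0.158,0.098,0,0.465],[1,-0.158,0.098,0,0.465]]])

```text
time: 13.05
position: [0.4654, 0.1199, 0.3992]
tool_rot: [-3.107, 0.46, 0.002]
ft_force: [0.9, 0.2, -1.3]
grip_width: 0.385
```

```bash
python3 go.py .4645,.1195,.308,-.3;python3 snap.py scene n2 200 350 150 280
```

```text
t 13.05 pos [0.4654 0.1199 0.3992] yaw -0.294 F [ 0.9  0.2 -1.3] w 0.385 j7 -2.15
.4645,.1195,.308,-.3 -> [-0.0006  0.0007  0.0912] turn 0.006 rows>=2
```

View pics/n2.png

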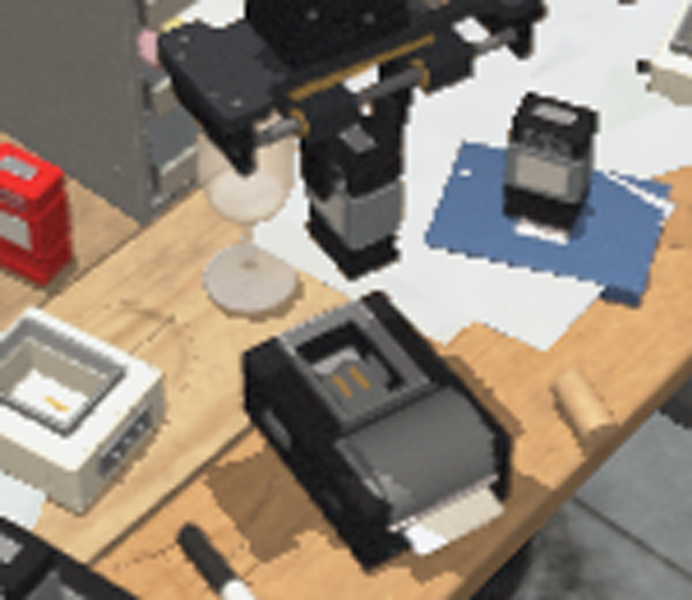

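The pack hangs upright above the bay at about crop (355,230), and the emptied charger is at left. Now I lower it into the bay.

Emit:
arm_command(motion=[[[1,-0.001,0.001,0.05,0.006],[1,-0.001,0.001,0.085,0.006],[1,-0.001,0.001,0.095,0.006],[1,-0.001,0.001,0.105,0.006],[1,-0.001,0.001,0.115,0.006],[1,-0.001,0.001,0.119,0.006],[1,-0.001,0.001,0.119,0.006]]])

```text
time: 13.98
position: [0.4637, 0.1188, 0.2809]
tool_rot: [3.106, -0.471, 0.0]
ft_force: [-0.1, 0.3, -1.3]
grip_width: 0.386
```

```bash
python3 go.py .4645,.1195,.25,-.3
```

```text
t 13.97 pos [0.4637 0.1188 0.2809] yaw -0.301 F [-0.1  0.3 -1.3] w 0.386 j7 -2.24
.4645,.1195,.25,-.3 -> [ 0.0006 -0.0009  0.0309] turn -0.001 rows>=1
```

Emit:
arm_command(motion=[[[1,0,0,0.01,0],[1,0,0,0.018,0],[1,0,0,0.025,0],[1,0,0,0.029,0],[1,0,0,0.031,0],[1,0,0,0.031,0],[1,0,0,0.031,0],[1,0,0,0.031,0]]])

```text
time: 14.98
position: [0.4645, 0.119, 0.2506]
tool_rot: [-3.105, 0.471, -0.004]
ft_force: [0.0, -0.5, 5.2]
grip_width: 0.387
```

```bash
python3 go.py .4645,.1195,.25,-.3
```

```text
t 14.97 pos [0.4645 0.119  0.2506] yaw -0.301 F [ 0.  -0.5  5.2] w 0.387 j7 -2.28
.4645,.1195,.25,-.3 -> [-0.0001 -0.0005  0.0006] turn -0.001 rows>=1
```

Emit:
arm_command(motion=[[[1,0,0,0.002,0],[1,0,0,0.003,0],[1,0,0,0.003,0],[1,0,0,0.003,0],[1,0,0,0.003,0],[1,0,0,0.003,0]]])

```text
time: 15.72
position: [0.4646, 0.1191, 0.2481]
tool_rot: [-3.106, 0.471, -0.004]
ft_force: [-0.9, -0.9, 9.1]
grip_width: 0.391
```

Emit:
arm_command(motion=[[[1,0,0,-0.001,0],[1,0,0,-0.003,0],[1,0,0,-0.003,0]]])

```text
time: 16.1
position: [0.4645, 0.119, 0.2509]
tool_rot: [-3.106, 0.471, -0.004]
ft_force: [-0.5, -0.8, 7.0]
grip_width: 0.386
```

Emit:
arm_command(motion=[[[1,0,0,-0.002,0],[1,0,0,-0.003,0],[1,0,0,-0.003,0]]])

```text
time: 16.48
position: [0.4642, 0.1186, 0.2523]
tool_rot: [-3.105, 0.471, -0.003]
ft_force: [4.6, -0.4, -6.5]
grip_width: 0.389
```

The upward pull is resisted (-6.5 N), so the pack is caught. I release it and go to printer_b.

Emit:
arm_command(motion=[[[1,0,0,0.001,0],[0.2,0,0,0.001,0],[-1,0,0,0.001,0],[-1,0,0,0.001,0],[-1,0,0,0.001,0],[-1,0,0,-0.05,0],[-1,0,0,-0.1,0],[-1,0,0,-0.148,0],[-1,0,0,-0.148,0]]], grip_force=40)

```text
time: 17.6
position: [0.4645, 0.1195, 0.4046]
tool_rot: [-3.105, 0.471, -0.012]
ft_force: [0.1, 1.0, -0.8]
grip_width: 0.986
```

```bash
python3 go.py .484,.373,.40,.125 .484,.373,.269,.125; python3 snap.py scene n3 150 400 130 330
```

```text
t 17.60 pos [0.4645 0.1195 0.4046] yaw -0.301 F [ 0.1  1.  -0.8] w 0.986 j7 -2.16
.484,.373,.40,.125 -> [-0.0567 -0.2479  0.0047] turn -0.426 rows>=5
.484,.373,.269,.125 -> [ 0.    -0.     0.131] turn -0.000 rows>=3
```

View pics/n3.png

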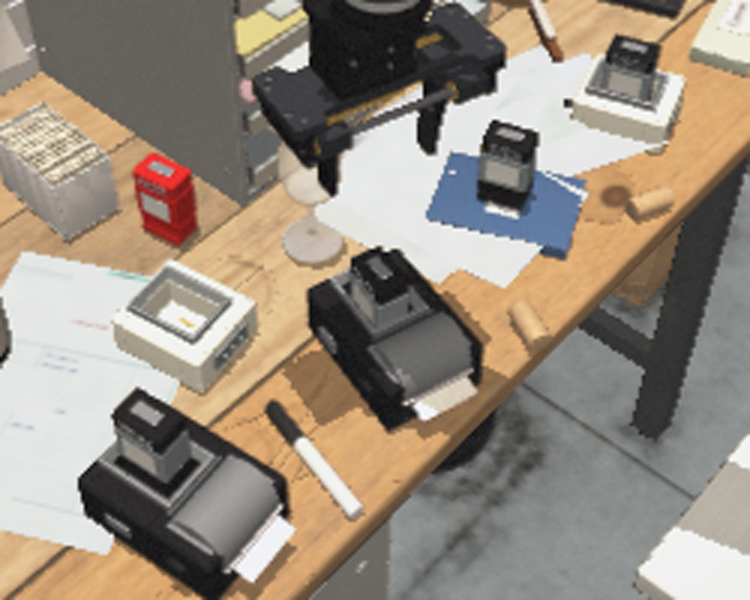

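The pack in printer_a at crop (378,285) stays down, clearly lower than the one in printer_b. I go on to printer_b.

Emit:
arm_command(motion=[[[-1,-0.011,-0.05,0.005,-0.085],[-1,-0.023,-0.1,0.005,-0.17],[-1,-0.034,-0.15,0.005,-0.255],[-1,-0.046,-0.2,0.005,-0.34],[-1,-0.057,-0.248,0.005,-0.426],[-1,-0.057,-0.248,0.005,-0.426],[-1,-0.057,-0.248,0.005,-0.426],[-1,-0.057,-0.248,0.005,-0.426]]])

```text
time: 18.65
position: [0.4832, 0.371, 0.395]
tool_rot: [3.134, 0.192, -0.001]
ft_force: [-0.2, 0.8, 0.8]
grip_width: 1.003
```

```bash
python3 go.py .484,.373,.269,.125
```

```text
t 18.65 pos [0.4832 0.371  0.395 ] yaw 0.122 F [-0.2  0.8  0.8] w 1.003 j7 -2.37
.484,.373,.269,.125 -> [ 0.0011 -0.0021  0.126 ] turn -0.003 rows>=3
```

Emit:
arm_command(motion=[[[-1,0.001,-0.002,0.05,0],[-1,0.001,-0.002,0.1,0],[-1,0.001,-0.002,0.126,0],[-1,0.001,-0.002,0.126,0],[0.3,0.001,-0.002,0.126,0],[1,0.001,-0.002,0.126,0],[1,0.001,-0.002,0.126,0],[1,0.001,-0.002,0.126,0],[1,0.001,-0.002,0.126,0],[1,0.001,-0.002,0.126,0]]])

```text
time: 19.9
position: [0.4834, 0.3746, 0.2697]
tool_rot: [3.135, 0.196, -0.0]
ft_force: [0.3, -0.7, 1.3]
grip_width: 0.405
```

Emit:
arm_command(motion=[[[1,0,0,-0.03,0],[1,0,0,-0.08,0],[1,0,0,-0.11,0],[1,0,0,-0.131,0],[1,0,0,-0.131,0]]])

```text
time: 20.52
position: [0.4835, 0.375, 0.4017]
tool_rot: [-3.135, -0.196, -0.003]
ft_force: [-0.5, -0.2, -2.0]
grip_width: 0.385
```

```bash
python3 go.py .6035,.242,.40,.165
```

```text
t 20.52 pos [0.4835 0.375  0.4017] yaw 0.125 F [-0.5 -0.2 -2. ] w 0.385 j7 -2.37
.6035,.242,.40,.165 -> [0.1025 0.1469 0.0017] turn -0.040 rows>=3
```

Emit:
arm_command(motion=[[[1,0.033,0.048,0.002,-0.02],[1,0.066,0.096,0.002,-0.04],[1,0.102,0.147,0.002,-0.04],[1,0.102,0.147,0.002,-0.04],[1,0.102,0.147,0.002,-0.04],[1,0.102,0.147,0.002,-0.04]]])

```text
time: 21.28
position: [0.6016, 0.2432, 0.398]
tool_rot: [-3.13, -0.263, 0.002]
ft_force: [0.4, 0.3, -1.4]
grip_width: 0.387
```

```bash
python3 go.py .6035,.242,.2445,.165;python3 snap.py scene n4 150 300 150 280
```

```text
t 21.27 pos [0.6016 0.2432 0.398 ] yaw 0.168 F [ 0.4  0.3 -1.4] w 0.387 j7 -2.06
.6035,.242,.2445,.165 -> [0.0019 0.0016 0.1535] turn 0.003 rows>=3
```

View pics/n4.png

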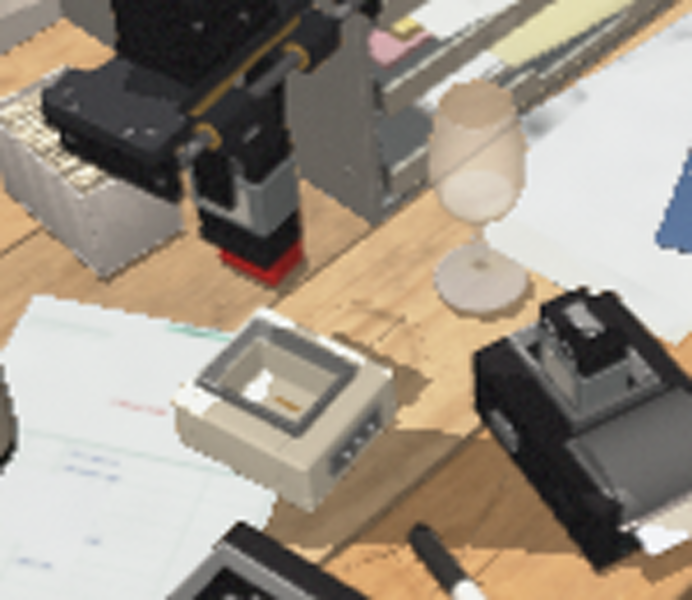

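The pack hangs at about crop (250,220) with the empty charger bay below it at (275,385). Now I lower it in.

Emit:
arm_command(motion=[[[1,0.002,0.001,0.05,0],[1,0.002,0.001,0.1,0],[1,0.002,0.001,0.12,0],[1,0.002,0.001,0.135,0],[1,0.002,0.001,0.148,0],[1,0.002,0.001,0.153,0],[1,0.002,0.001,0.153,0],[1,0.002,0.001,0.153,0]]])

```text
time: 22.32
position: [0.6054, 0.241, 0.2465]
tool_rot: [-3.131, -0.258, -0.002]
ft_force: [-0.5, -0.1, -0.8]
grip_width: 0.385
```

```bash
python3 go.py .6035,.242,.40,.165
```

```text
t 22.32 pos [0.6054 0.241  0.2465] yaw 0.165 F [-0.5 -0.1 -0.8] w 0.385 j7 -2.13
.6035,.242,.40,.165 -> [-0.0015 -0.0014 -0.1535] turn -0.000 rows>=3
```

Emit:
arm_command(motion=[[[1,0,0,0.002,0],[1,0,0,0.003,0],[1,0,0,0.003,0],[0.2,0,0,0.003,0],[-1,0,0,0.003,0],[-1,0,0,0.003,0],[-1,0,0,0.003,0],[-1,0,0,-0.05,0],[-1,0,0,-0.1,0],[-1,0,0,-0.153,0],[-1,0,0,-0.153,0]]])

```text
time: 23.7
position: [0.6057, 0.2421, 0.4041]
tool_rot: [-3.128, -0.259, -0.013]
ft_force: [-0.6, 0.5, -0.9]
grip_width: 0.988
```

```bash
python3 go.py .47,.10,.41,.165 .4685,-.3,.40,.3 .4685,-.3,.2505,.3
```

```text
t 23.70 pos [0.6057 0.2421 0.4041] yaw 0.165 F [-0.6  0.5 -0.9] w 0.988 j7 -2.06
.47,.10,.41,.165 -> [-0.1571  0.1179 -0.0075] turn -0.000 rows>=4
.4685,-.3,.40,.3 -> [-0.0672  0.3943  0.01  ] turn -0.135 rows>=7
.4685,-.3,.2505,.3 -> [ 0.     -0.      0.1495] turn -0.000 rows>=3
```

Emit:
arm_command(motion=[[[-1,-0.04,0.03,-0.005,0],[-1,-0.08,0.06,-0.005,0],[-1,-0.12,0.09,-0.005,0],[-1,-0.157,0.118,-0.005,0],[-1,-0.157,0.118,-0.005,0]]])

```text
time: 24.32
position: [0.468, 0.0959, 0.4029]
tool_rot: [3.127, 0.249, -0.002]
ft_force: [-0.1, 0.2, 0.2]
grip_width: 0.999
```

Emit:
arm_command(motion=[[[-1,-0.01,0.06,0.005,-0.02],[-1,-0.02,0.12,0.008,-0.04],[-1,-0.03,0.18,0.008,-0.06],[-1,-0.04,0.24,0.008,-0.08],[-1,-0.05,0.3,0.008,-0.1],[-1,-0.06,0.36,0.008,-0.12],[-1,-0.067,0.394,0.008,-0.135],[-1,-0.067,0.394,0.008,-0.135],[-1,-0.067,0.394,0.008,-0.135],[-1,-0.067,0.394,0.008,-0.135]]])

```text
time: 25.58
position: [0.469, -0.2991, 0.3956]
tool_rot: [-3.105, -0.474, -0.0]
ft_force: [-0.5, 0.4, -0.5]
grip_width: 0.999
```

```bash
python3 go.py .4685,-.3,.2505,.3;python3 snap.py scene n5 150 400 130 330
```

```text
t 25.57 pos [ 0.469  -0.2991  0.3956] yaw 0.303 F [-0.5  0.4 -0.5] w 0.999 j7 -0.81
.4685,-.3,.2505,.3 -> [-0.0008  0.0007  0.1451] turn 0.003 rows>=3
```

View pics/n5.png

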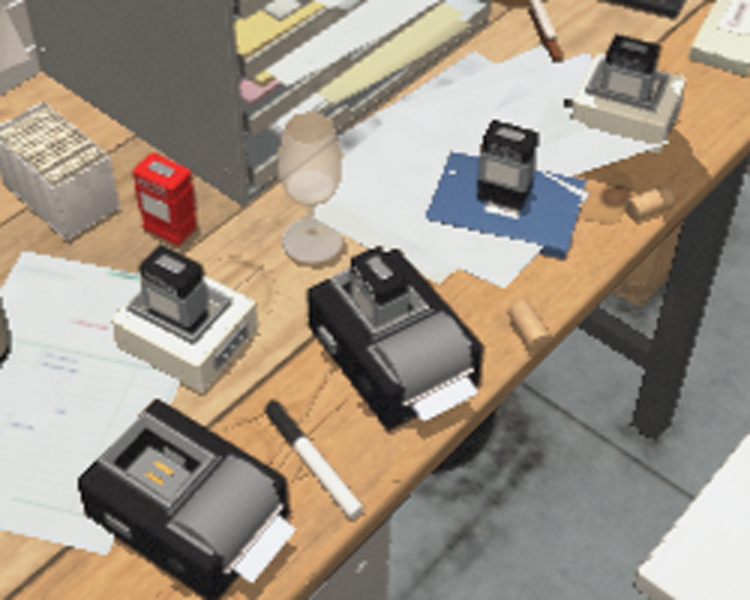

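The flat pack is home in charger_a at crop (175,290) and printer_b's bay is empty. Now I grasp the pack in charger_b.

Emit:
arm_command(motion=[[[-1,-0.001,0.001,0.05,0],[-1,-0.001,0.001,0.1,0],[-1,-0.001,0.001,0.135,0],[-1,-0.001,0.001,0.145,0],[-1,-0.001,0.001,0.145,0],[0.3,-0.001,0.001,0.145,0],[1,-0.001,0.001,0.145,0],[1,-0.001,0.001,0.145,0],[1,-0.001,0.001,0.145,0],[1,-0.001,0.001,0.145,0],[1,-0.001,0.001,0.145,0]]], grip_force=55)

```text
time: 27.0
position: [0.4674, -0.3022, 0.2507]
tool_rot: [3.106, 0.469, -0.0]
ft_force: [0.3, -0.3, 0.0]
grip_width: 0.399
```

```bash
python3 go.py .4685,-.3,.41,.3 .46,.0,.41,.2 .484,.374,.40,.125
```

```text
t 27.00 pos [ 0.4674 -0.3022  0.2507] yaw 0.300 F [ 0.3 -0.3  0. ] w 0.399 j7 -0.87
.4685,-.3,.41,.3 -> [ 0.0017 -0.0018 -0.1593] turn -0.000 rows>=3
.46,.0,.41,.2 -> [ 0.0805 -0.2891 -0.    ] turn 0.100 rows>=5
.484,.374,.40,.125 -> [ 0.0978 -0.3618  0.01  ] turn 0.075 rows>=6
```

Emit:
arm_command(motion=[[[1,0,0,-0.03,0],[1,0,0,-0.08,0],[1,0,0,-0.13,0],[1,0,0,-0.159,0],[1,0,0,-0.159,0]]])

```text
time: 27.62
position: [0.4681, -0.3023, 0.412]
tool_rot: [3.103, 0.469, 0.005]
ft_force: [-0.5, 0.2, -1.6]
grip_width: 0.385
```

Emit:
arm_command(motion=[[[1,0.016,-0.058,0,0.02],[1,0.032,-0.116,0,0.04],[1,0.048,-0.174,0,0.06],[1,0.064,-0.23,0,0.08],[1,0.08,-0.287,0,0.1],[1,0.08,-0.287,0,0.1]]])

```text
time: 28.38
position: [0.4583, 0.0009, 0.4084]
tool_rot: [-3.124, -0.328, 0.003]
ft_force: [-0.3, -1.0, -0.7]
grip_width: 0.386
```

Emit:
arm_command(motion=[[[1,0.016,-0.06,0,0.013],[1,0.032,-0.12,0,0.026],[1,0.048,-0.18,0,0.039],[1,0.064,-0.24,0,0.052],[1,0.08,-0.3,0.005,0.065],[1,0.098,-0.362,0.01,0.075],[1,0.098,-0.362,0.01,0.075],[1,0.098,-0.362,0.01,0.075],[1,0.098,-0.362,0.01,0.075]]])

```text
time: 29.5
position: [0.4846, 0.3675, 0.3991]
tool_rot: [3.134, 0.19, 0.0]
ft_force: [0.9, -0.7, -1.9]
grip_width: 0.39
```

```bash
python3 go.py .484,.374,.281,.125;python3 snap.py scene n6 150 300 180 310
```

```text
t 29.50 pos [0.4846 0.3675 0.3991] yaw 0.121 F [ 0.9 -0.7 -1.9] w 0.390 j7 -2.41
.484,.374,.281,.125 -> [ 0.0002 -0.0068  0.1181] turn -0.004 rows>=2
```

View pics/n6.png

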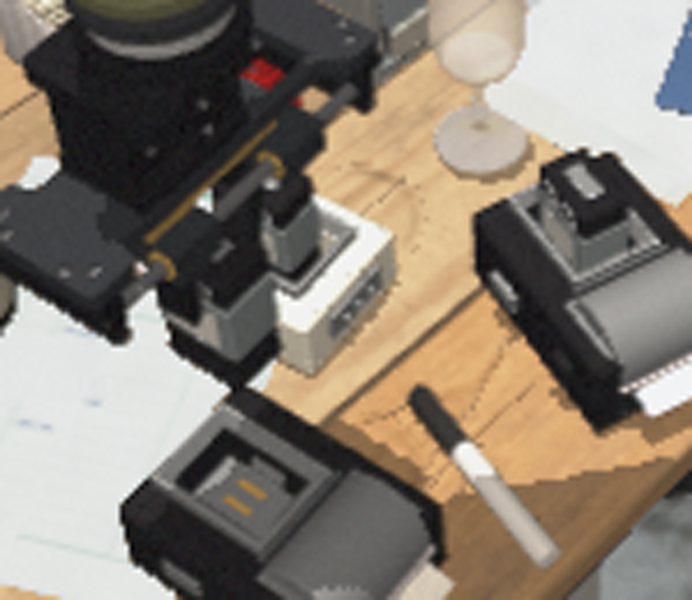

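The pack hangs upright at crop (225,320) above the empty bay at (240,490). I trim y, then insert.

Emit:
arm_command(motion=[[[1,0,-0.006,0.04,-0.004],[1,0,-0.006,0.07,-0.004],[1,0,-0.006,0.085,-0.004],[1,0,-0.006,0.085,-0.004]]])

```text
time: 30.05
position: [0.4831, 0.3745, 0.3143]
tool_rot: [3.134, 0.199, -0.001]
ft_force: [-0.6, -1.2, -1.1]
grip_width: 0.389
```

```bash
python3 go.py .484,.374,.281,.125
```

```text
t 30.05 pos [0.4831 0.3745 0.3143] yaw 0.127 F [-0.6 -1.2 -1.1] w 0.389 j7 -2.46
.484,.374,.281,.125 -> [0.0008 0.0006 0.0333] turn 0.002 rows>=1
```

Emit:
arm_command(motion=[[[1,0.001,0,0.01,0],[1,0.001,0,0.02,0],[1,0.001,0,0.03,0],[1,0.001,0,0.034,0],[1,0.001,0,0.034,0],[1,0.001,0,0.034,0]]])

```text
time: 30.8
position: [0.4836, 0.3761, 0.281]
tool_rot: [-3.135, -0.202, -0.001]
ft_force: [0.8, 0.2, -1.9]
grip_width: 0.385
```

```bash
python3 go.py .484,.374,.248,.125
```

```text
t 30.80 pos [0.4836 0.3761 0.281 ] yaw 0.129 F [ 0.8  0.2 -1.9] w 0.385 j7 -2.48
.484,.374,.248,.125 -> [0.0001 0.0022 0.033 ] turn 0.004 rows>=1
```

Emit:
arm_command(motion=[[[1,0,0.002,0.01,0],[1,0,0.002,0.018,0],[1,0,0.002,0.025,0],[1,0,0.002,0.03,0],[1,0,0.002,0.033,0],[1,0,0.002,0.033,0],[1,0,0.002,0.033,0],[1,0,0.002,0.033,0],[1,0,0.002,0.033,0]]])

```text
time: 31.92
position: [0.4843, 0.3747, 0.2489]
tool_rot: [-3.133, -0.202, -0.003]
ft_force: [-1.1, 0.8, 5.7]
grip_width: 0.384
```

Emit:
arm_command(motion=[[[1,0,0,-0.002,0],[1,0,0,-0.005,0],[1,0,0,-0.005,0],[1,0,0,-0.005,0]]])

```text
time: 32.42
position: [0.4844, 0.3736, 0.2516]
tool_rot: [-3.134, -0.201, -0.001]
ft_force: [4.2, 3.4, -9.6]
grip_width: 0.384
```

Pulling up is resisted at -9.6 N, so this pack is caught too. I release it and fetch the flat pack from the notebook.

Emit:
arm_command(motion=[[[1,0,0,0.003,0],[0.2,0,0,0.003,0],[-1,0,0,0.003,0],[-1,0,0,0.003,0],[-1,0,0,0.003,0],[-1,0,0,-0.05,0],[-1,0,0,-0.1,0],[-1,0,0,-0.15,0],[-1,0,0,-0.15,0]]], grip_force=40)

```text
time: 33.55
position: [0.484, 0.3753, 0.4072]
tool_rot: [-3.131, -0.202, -0.01]
ft_force: [0.2, -0.6, -0.0]
grip_width: 0.988
```

```bash
python3 go.py .46,.10,.41,.2 .481,-.101,.40,.3 .481,-.101,.246,.3
```

```text
t 33.55 pos [0.484  0.3753 0.4072] yaw 0.129 F [ 0.2 -0.6 -0. ] w 0.988 j7 -2.41
.46,.10,.41,.2 -> [-0.0592  0.2699 -0.0041] turn -0.071 rows>=5
.481,-.101,.40,.3 -> [-0.0194  0.2012  0.01  ] turn -0.100 rows>=4
.481,-.101,.246,.3 -> [ 0.    -0.     0.154] turn -0.000 rows>=3
```

Emit:
arm_command(motion=[[[-1,-0.012,0.054,0,-0.014],[-1,-0.024,0.108,0,-0.028],[-1,-0.036,0.162,0,-0.042],[-1,-0.048,0.216,0,-0.056],[-1,-0.059,0.27,0,-0.07],[-1,-0.059,0.27,0,-0.07]]])

```text
time: 34.3
position: [0.4598, 0.0932, 0.4017]
tool_rot: [3.124, 0.295, -0.003]
ft_force: [0.8, 0.9, -0.6]
grip_width: 1.003
```

Emit:
arm_command(motion=[[[-1,-0.005,0.05,0.005,-0.025],[-1,-0.01,0.1,0.005,-0.05],[-1,-0.015,0.15,0.005,-0.075],[-1,-0.019,0.201,0.005,-0.1],[-1,-0.019,0.201,0.005,-0.1],[-1,-0.019,0.201,0.005,-0.1],[-1,-0.019,0.201,0.005,-0.1]]])

```text
time: 35.17
position: [0.4813, -0.1002, 0.3975]
tool_rot: [-3.106, -0.473, 0.001]
ft_force: [-0.6, 0.1, 0.8]
grip_width: 1.001
```

```bash
python3 go.py .481,-.101,.246,.3
```

```text
t 35.17 pos [ 0.4813 -0.1002  0.3975] yaw 0.302 F [-0.6  0.1  0.8] w 1.001 j7 -1.12
.481,-.101,.246,.3 -> [-0.0004  0.0008  0.1515] turn 0.002 rows>=3
```

Emit:
arm_command(motion=[[[-1,0,0.001,0.05,0],[-1,0,0.001,0.1,0],[-1,0,0.001,0.14,0],[-1,0,0.001,0.151,0],[-1,0,0.001,0.151,0],[0.3,0,0.001,0.151,0],[1,0,0.001,0.151,0],[1,0,0.001,0.151,0],[1,0,0.001,0.151,0],[1,0,0.001,0.151,0],[1,0,0.001,0.151,0]]])

```text
time: 36.55
position: [0.4813, -0.1031, 0.2467]
tool_rot: [-3.106, -0.467, 0.0]
ft_force: [-0.0, 1.4, 0.6]
grip_width: 0.399
```

Emit:
arm_command(motion=[[[1,0,0,-0.03,0],[1,0,0,-0.08,0],[1,0,0,-0.13,0],[1,0,0,-0.154,0],[1,0,0,-0.154,0]]])

```text
time: 37.17
position: [0.4818, -0.1031, 0.4021]
tool_rot: [3.104, 0.467, 0.004]
ft_force: [0.4, -0.3, -2.3]
grip_width: 0.391
```

```bash
python3 go.py .468,-.302,.40,.3
```

```text
t 37.17 pos [ 0.4818 -0.1031  0.4021] yaw 0.299 F [ 0.4 -0.3 -2.3] w 0.391 j7 -1.12
.468,-.302,.40,.3 -> [-0.0718  0.186   0.0024] turn -0.001 rows>=4
```

Emit:
arm_command(motion=[[[1,-0.018,0.046,0,0],[1,-0.036,0.093,0,0],[1,-0.054,0.14,0,0],[1,-0.072,0.186,0,0],[1,-0.072,0.186,0,0],[1,-0.072,0.186,0,0],[1,-0.072,0.186,0,0]]])

```text
time: 38.05
position: [0.4677, -0.3004, 0.4]
tool_rot: [-3.105, -0.472, 0.001]
ft_force: [-0.2, 0.5, -2.5]
grip_width: 0.388
```

```bash
python3 go.py .468,-.302,.2457,.3;python3 snap.py scene n7 290 410 110 210
```

```text
t 38.05 pos [ 0.4677 -0.3004  0.4   ] yaw 0.301 F [-0.2  0.5 -2.5] w 0.388 j7 -0.84
.468,-.302,.2457,.3 -> [-1.000e-04  1.800e-03  1.543e-01] turn 0.001 rows>=3
```

View pics/n7.png

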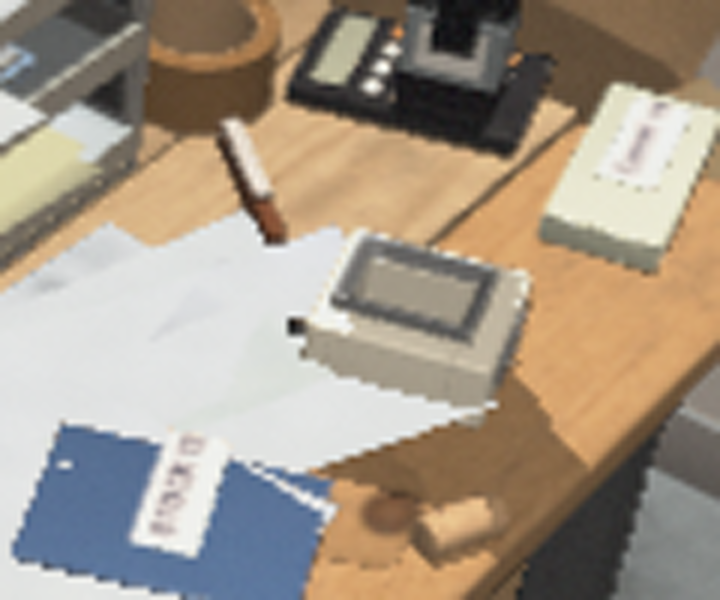

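The pack hangs at crop (455,60), and the empty charger_b bay is at (415,285). I lower it in.

Emit:
arm_command(motion=[[[1,0,0.001,0.05,0],[1,0,0.001,0.1,0],[1,0,0.001,0.12,0],[1,0,0.001,0.135,0],[1,0,0.001,0.147,0],[1,0,0.001,0.154,0],[1,0,0.001,0.154,0],[1,0,0.001,0.154,0]]])

```text
time: 39.1
position: [0.4679, -0.3032, 0.2475]
tool_rot: [3.106, 0.467, 0.001]
ft_force: [-0.1, 0.6, -1.1]
grip_width: 0.388
```

```bash
python3 go.py .468,-.302,.40,.3
```

```text
t 39.10 pos [ 0.4679 -0.3032  0.2475] yaw 0.299 F [-0.1  0.6 -1.1] w 0.388 j7 -0.94
.468,-.302,.40,.3 -> [ 0.0005 -0.001  -0.1525] turn -0.001 rows>=3
```

Emit:
arm_command(motion=[[[1,0,0,0.002,0],[1,0,0,0.002,0],[0.2,0,0,0.002,0],[-1,0,0,0.002,0],[-1,0,0,0.002,0],[-1,0,0,0.002,0],[-1,0,0,-0.05,0],[-1,0,0,-0.1,0],[-1,0,0,-0.155,0],[-1,0,0,-0.155,0]]])

```text
time: 40.35
position: [0.469, -0.3032, 0.4067]
tool_rot: [3.1, 0.467, 0.009]
ft_force: [0.1, 0.1, -0.5]
grip_width: 0.986
```

Emit:
arm_command(motion=[[[-1,-0.03,0.05,0,0],[-1,-0.06,0.1,0,0],[-1,-0.09,0.15,0,0],[-1,-0.1,0.2,0,0],[-1,-0.1,0.2,0,0],[-1,-0.1,0.2,0,0]]])

```text
time: 41.1
position: [0.4313, -0.5228, 0.4002]
tool_rot: [-3.104, -0.469, 0.0]
ft_force: [0.3, 1.1, 0.6]
grip_width: 1.003
```

```bash
python3 go.py; python3 snap.py scene end 160 400 130 310; python3 - <<'E'
from bench import *
from fit import *
P=[get_image(n) for n in("scene","top")]
for nm,v,u,lo in(("printer_a",(.4645,.119,-.3),14.5,64),("printer_b",(.484,.374,.127),14.5,64),("charger_a",(.604,.242,.165),14,52),("charger_b",(.468,-.302,.3),14,52)):
    for p,n in zip(P,("scene","top")):
        r=render(p,v,pack(u,lo))
        print(nm,n,"IoU",max([round(float(np.minimum(r,d["region"]).sum()/np.maximum(r,d["region"]).sum()),2) for d in masks_of(p,"flat_pack_1")]+[0]))
E
```

```text
t 41.10 pos [ 0.4313 -0.5228  0.4002] yaw 0.300 F [0.3 1.1 0.6] w 1.003 j7 -0.59
printer_a scene IoU 0.0
printer_a top IoU 0.0
printer_b scene IoU 0.0
printer_b top IoU 0.0
charger_a scene IoU 0.8
charger_a top IoU 0.8
charger_b scene IoU 0.82
charger_b top IoU 0.73
```

View pics/end.png

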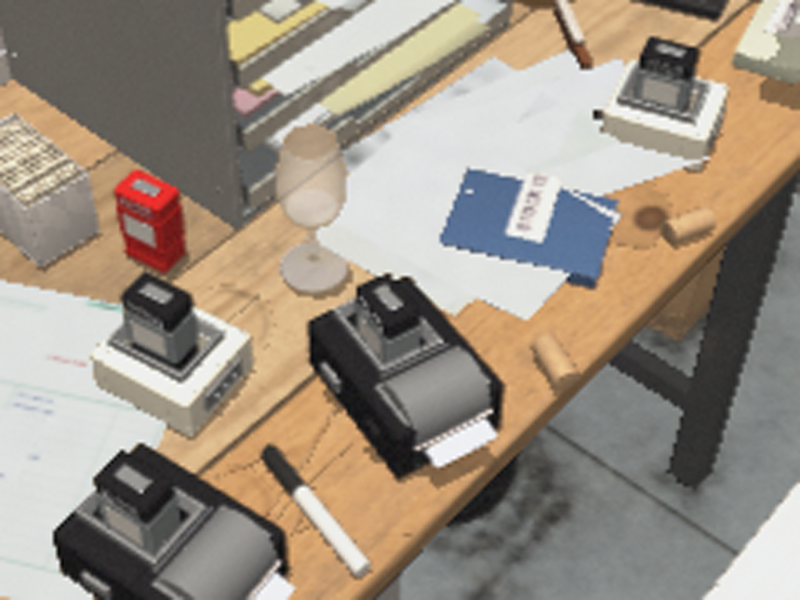

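```bash
python3 -c "
from bench import close_job
print(close_job())"
```

```text
the job is handed in; nothing more can be done
None
```

The job is done and handed in at about 41 s of robot time, with no speed, force or range problem seen in the readings. Each printer holds a charged pack, each charger holds a flat pack, and the notebook is empty again.

- **Order:** I parked the first flat pack on the notebook. The charged pack from one charger then went into the first printer, and the second printer's flat pack took its place. The other charged pack went into the second printer, and the parked flat pack went into the other charger.
- **Printers:** After pressing, I pulled each pack upward before letting go. Both held against the pull (6.5 N and 9.6 N), so the catches had snapped in. The last picture shows both still down.
- **Chargers:** Both flat packs match the expected fully-home position in both cameras (overlap 0.73 to 0.82).
- **Rest of the scene:** The tasting glass stands where it was. The gripper is open and well clear of everything.
- **Check that gave no result:** The network did not detect the two pressed-down packs in the printers (overlap 0). For those I rely on the pull tests and the picture.

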